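# Set a sprung filter slide to its middle catch

### The arm

A 6-joint arm with a two-finger parallel gripper is mounted at the origin on the work surface; the furniture and walls round the work are solid. World frame = base frame: x ahead of the robot, y to its left, z up, the work surface at z = 0. Lengths are in m, angles in rad, forces in N, time in s.
With the tool pointing down it reaches from about 0.35 to 0.975 m from the base axis. Payload 4.9 kg.
Tool frame: the origin (TCP) lies between the finger pads; the fingertips stand 22 mm ahead of it and the grasp point (between the pads) lies 3 mm ahead of it; z points along the fingers, y is the line along which they close (so a half turn about z gives the same grasp; the last joint's range is limited). The gripper opens to 85 mm and grips with 20 to 120 N. Pads are 22 mm wide; open, the fingers measure 114 mm over their backs; the gripper's body (76 mm by 85 mm) begins 54 mm behind the grasp point. The pads swing forward as they close: fully open they stand 13 mm farther back than shut.
Start: joints at [-0.119, 0.053, 1.613, -0, 1.476, -0.119], TCP at [0.625, 0, 0.253] pointing down, gripper open.
Joint ranges: [-3.01, 3.01], [-1.01, 2.22], [0.06, 2.58], [-1.02, 4.17], [0.09, 2.62], [-3.14, 3.14]. Speed limits (rad/s): [2.57, 2.57, 3.14, 3.14, 3.14, 3.14].

### API

Orientations are given as a unit quaternion [w, x, y, z].
In Python, from plant import state, grab_frame, get_calibration, job_done, recognise, regions_of gives the robot as it stands.
- The arm moves only by the tool apply_moves, never from a script. Its argument "targets" is a list of rows, each an object with "translation": the shift along the tool's x, y, z normalised to -1 to 1, where 1 is 100 mm, a list of three; "twist": the turn about the tool's z normalised to -1 to 1, where 1 is 0.1 rad; "hand": the opening, from 0 (shut) to 1 (fully open). A call has 1 to 8 rows; each row shifts and turns the commanded pose from where the row before left it, along the tool's axes as they then stand; what a row does not reach is not made up. A row lasts 1/10 s, in which the tool goes at most 50 mm and 8.59 degrees, less where a joint would pass 70% of its speed; a pose out of reach is approached as far as the arm can. A call with a number of a shift or a turn outside -1 to 1 is refused whole. A call with a gripper value outside its range is refused whole. The fingers move at their own pace and stop on an object; the grip force is fixed at half the most. Time passes only in rows, so rows that do not move let the fingers close. It gives the time, the measured TCP pose, the force, the opening and the grip force at its end, in the units of the state.
- state(): the state, without advancing time (a new reading comes with each control period).
- grab_frame(name): name is "scene" or "side" or "wrist"; returns the picture (480x640x3 uint8, red, green, blue); there is no depth.
- get_calibration(name): a dict with "camera_matrix" (3x3 intrinsics, pixels), "D" ([k1, k2, p1, p2, k3] as OpenCV has them; the pictures are not rectified), "pose" (4x4, takes a point from camera to world coordinates). Camera axes: x right, y up, looking along -z (the intrinsics and any distortion apply to the point x, -y, -z); pixel columns grow to the right and rows downward; lengths in m; the calibration is good to about 2 mm. A picture is of the moment at which its call begins: read the wrist's pose just before it. get_calibration takes no time and is no camera call; for the wrist camera it gives the pose at the moment of the call.
- job_done(): hands the job in; it is judged then, once.
Trained networks look in the newest picture that a camera, given by its name, has taken for a name from the list of things; names that differ only in an ending like _2 or _b are one class to them, and where a whole thing is asked for, a point or a joint stands for the part that bears it (a point fixed in the world has none). Each returns a list of dicts, best first, with "score" (0 to 1); they miss things now and then, are a little off and sometimes report something else, mostly with a low value. They report only what shows in the picture. A call takes as long as a camera call.
- recognise(camera, query): "point" ([x, y, z] in m, in world coordinates, good to about 4 mm: the middle of the surface that is visible of it).
- regions_of(camera, query): "pixels" (480x640 bool, what is visible of it).
The state is a dict: "time": time; "joint_pos": joint angles; "joint_vel": joint speeds; "joint_efforts": joint torques, N m; "tool_pos": TCP position; "tool_rot": TCP orientation; "contact_force": force on the tool from outside, world axes, zero at the start; "ft_torque": the same for the moment, N m; "gripper_width": opening from 0.0 (shut) to 1.0 (fully open); "grasp_force": force on a finger pad.
Only numpy, scipy, OpenCV 4.12 (cv2) and the standard library are available. Lean on these libraries where they do the work, as an engineer would, in place of code of your own. Each camera call takes 0.05 s, during which the arm holds its last target. There are 200 camera calls.

### The job

The filter slide stands on its inner catch, with the black blank in the beam. Press the blue release paddle so that the slide springs right out, then push the slide in by its red pad past the middle catch but not as far as the inner one, and let go so that it springs back and latches at the middle catch, with the amber filter in the beam (if it went too far, release it and push again). Do it all with light touches of the fingertips: the slide is only pushed on the red pad and never gripped, and the loose things round it stay where they are.

Things in the scene. Friction and masses are not known exactly. Their poses are not given: they have to be found in the camera images.
- beam_line: Unit fixed to the bench. Origin: bench surface under the beam's middle, z up. Along y a 300 x 40 mm rail: laser head at +y, detector at -y (78 mm tall); between them the slide's black housing, 90 mm long in x, 25 wide, 74 tall, with ears to 92 mm. The beam runs along y, 56 mm up. The slide is pushed in along +x, which points away from the robot within 20 degrees; its push pad stands out at -x.
- filter_slide (a joint): Travel of the slide along beam_line's +x, m: 0 sprung right out (clear hole in the beam), 0.025 middle catch (amber filter), 0.050 inner catch (black blank; the start), 0.058 end stop. Driven outward by 3.6 N (out) to 7 N (in), damped: right out within 1 s. It moves inward freely (3 to 5 N more in the 14 mm before a catch). Let go at 0.027 to 0.048 it returns to 0.025; beyond 0.051, to 0.050.
- pawl (a joint): Angle of the black rocker above the slide, rad: 0 = its stop pin fully down, engaged; about 0.2 = pin clear of the slide's saw teeth, so that the slide springs out; 0.42 = end stop. Sprung back to 0.
- release_paddle: Blue ribbed paddle, 28 x 28 x 5 mm, on the near (-x) arm of the rocker, whose pivot lies 38 mm farther along +x and 12 mm lower. Origin: centre of its top face, 98 mm above the bench when up; x as beam_line. Pressed down it lifts the stop pin: the slide is freed after about 8 mm, end stop at 15 mm; takes 4 to 7 N and springs back.
- push_pad: Red rubber pad on the outer end of the slide, 38 mm wide, 36 tall (38 to 74 mm above the bench), 9 thick. Origin: centre of its front face, 56 mm above the bench; its x axis points into the pad, the way it is pushed (beam_line's x). It lies at x = -148 mm, y = 0 of beam_line when the slide is right out, at -98 mm on the inner catch, and moves with the slide.
- slide_bar: The metal of the slide, not to be touched: an aluminium bar, 8 mm thick and 32 tall, with the clear hole, the amber filter and the black blank 25 mm apart, and right behind the red pad an aluminium flange 52 mm wide, 44 tall, 6 thick. Origin: bench surface under the clear hole; axes as beam_line.
- post_holder: Bystander, loose: black steel post holder with a bright post, 80 mm tall on a 50 x 31 mm foot; origin under the foot.
- sample_tin: Bystander, loose: white round sample tin with lid, 62 mm across, 23 mm tall; origin under its centre.
- kf_ring: Bystander, loose: black and silver centring ring, 55 mm across, 8 mm tall; origin under its centre.
- adapter_plate: Bystander, loose: square pale aluminium plate, 62 x 62 x 10 mm; origin under its centre.
- post: Bystander, loose: bright steel rod, 13 mm thick and 76 mm long, lying down; origin under its centre.
- spare_knob: Bystander, loose: orange ribbed knob with its stud up, 26 mm across, 32 mm tall; origin under its centre.

How it is judged:
On the way, in this order (a step that is already met when the one before it is completed fails the run):
1. the slide has sprung right out (value of joint filter_slide below 0.004 m), for 0.1 s.
2. the slide has been pushed in past the middle catch, by its red pad (value of joint filter_slide above 0.0255 m and contact force between the fingers and push_pad above 0.5 N), for 0.05 s.
At the end, for the whole second after the job is handed in: The slide rests latched at its middle catch (travel 25 mm within 3.5 mm, at rest), the stop pin is down (rocker within 0.08 rad of its rest), and every loose bystander lies within 20 mm of where it stood (value of joint filter_slide between 0.0215 and 0.0285 m and value of joint pawl below 0.08 rad and velocity of joint filter_slide between -0.005 and 0.005 m/s and distance of each of post_holder, sample_tin, kf_ring, adapter_plate, post, spare_knob from where it was at the start of the episode below 0.02 m); the robot touches nothing.
It fails at once if the slide is gripped, hooked or pushed elsewhere than on its red pad (more than 2 N between fingers and the slide's metal) (contact force between the fingers and slide_bar above 2 N).
It fails at once if the red pad is pushed harder than 30 N (contact force between the fingers and push_pad above 30 N).
It fails at once if the release paddle is pressed harder than 30 N (contact force between the fingers and release_paddle above 30 N).
It fails at once if a loose bystander is shifted by more than 20 mm or lifted (distance of any of post_holder, sample_tin, kf_ring, adapter_plate, post, spare_knob from where it was at the start of the episode above 0.02 m).
It also fails if it takes over 48 s, if anything falls off the work surface, if the arm or the gripper's body presses on something with over 40 N, if the wrist force passes 120 N, or if a joint passes its speed limit or range.

## Working session

There is one attempt and no reset: what is moved stays moved. The work goes in short steps, Python scripts to look and compute and a tool call to move; the robot and the scene stay as the last step left them, time stands still between calls to the robot, and variables do not carry over. Pictures are saved under pics/ and viewed, at most 10 in all, crops included, and the job is handed in when it is done.

Besides the shell and the picture viewer there is one more tool, called after "Request:" by a JSON object that holds its "api" and its "payload". apply_moves: Moves the arm, as the interface text tells. Its arguments: {"type":"object","properties":{"targets":{"type":"array"}},"required":["targets"]}

```bash
mkdir -p pics
python3 - <<'E'
from plant import *
import cv2,numpy as np
s=state();print(s['time'],s['tool_pos'],s['tool_rot'],s['contact_force'])
ims=[]
for c in ['scene','side']:
    im=grab_frame(c);ims.append(im)
    cv2.imwrite(f'pics/{c}0.png',im[:,:,::-1])
    for q in ['release_paddle','push_pad','beam_line','post_holder','sample_tin','kf_ring','adapter_plate','post','spare_knob']:
        r=recognise(c,q);print(c,q,[(np.round(a['point'],3).tolist(),round(a['score'],2)) for a in r[:2]])
E
```

```text
0.0 [6.24418514e-01 6.18762925e-05 2.52062481e-01] [-8.09123742e-04  7.07115510e-01  7.07097310e-01 -6.28772531e-04] [-0.59456241 -0.20369269 -0.55904844]
scene release_paddle [([0.55, -0.024, 0.099], 0.55)]
scene push_pad [([0.503, -0.03, 0.058], 0.76)]
scene beam_line [([0.585, -0.038, 0.049], 0.65)]
scene post_holder [([0.413, -0.292, 0.028], 0.86)]
scene sample_tin [([0.426, 0.299, 0.02], 0.7), ([0.368, 0.225, 0.012], 0.31)]
scene kf_ring [([0.43, -0.178, 0.005], 0.8), ([0.541, -0.028, 0.071], 0.37)]
scene adapter_plate [([0.417, 0.129, 0.01], 0.75), ([0.37, 0.221, 0.014], 0.34)]
scene post [([0.513, -0.303, 0.012], 0.73), ([0.37, 0.221, 0.015], 0.73)]
scene spare_knob [([0.371, 0.221, 0.013], 0.66)]
side release_paddle [([0.556, -0.024, 0.098], 0.46), ([0.432, -0.185, 0.006], 0.15)]
side push_pad [([0.537, -0.028, 0.066], 0.42), ([0.566, -0.024, 0.101], 0.35)]
side beam_line [([0.602, -0.042, 0.056], 0.67)]
side post_holder [([0.43, -0.294, 0.019], 0.81)]
side sample_tin [([0.563, -0.025, 0.1], 0.19)]
side kf_ring [([0.433, -0.184, 0.007], 0.74), ([0.444, 0.295, 0.019], 0.38)]
side adapter_plate []
side post [([0.52, -0.303, 0.013], 0.49)]
side spare_knob [([0.374, 0.221, 0.013], 0.61)]
```

View pics/scene0.png

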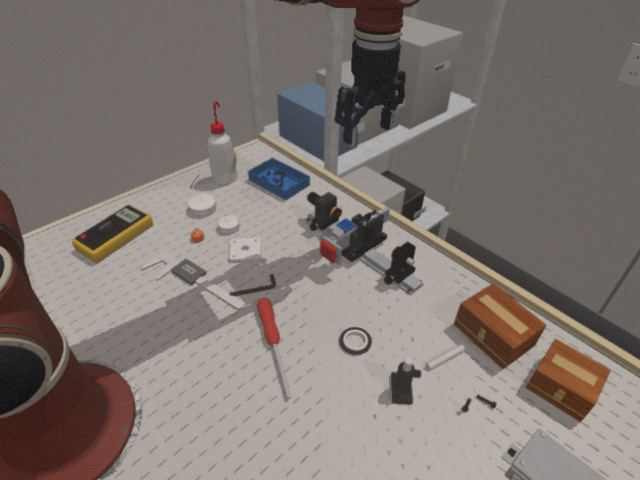

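View pics/side0.png

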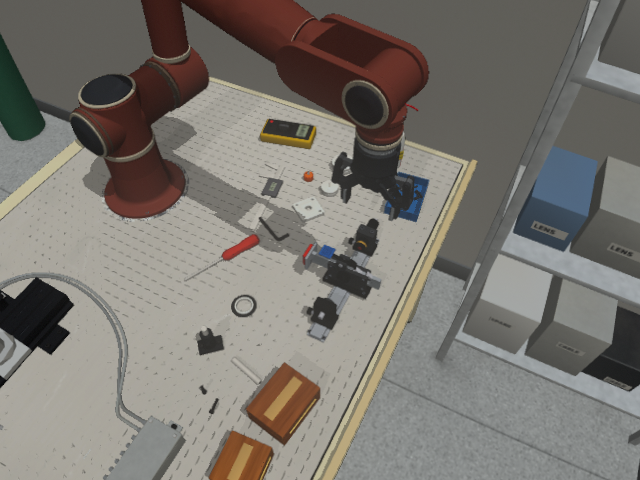

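```bash
cat > h.py <<'E'
from plant import *
import cv2,numpy as np
def ray(c,uv,z,cal=None):
    k=cal or get_calibration(c);K=np.array(k['camera_matrix']);D=np.array(k['D']);T=np.array(k['pose'])
    p=cv2.undistortPoints(np.array(uv,float).reshape(-1,1,2),K,D)[:,0]
    d=np.c_[p[:,0],-p[:,1],-np.ones(len(p))]@T[:3,:3].T;o=T[:3,3]
    return o+d*((z-o[2])/d[:,2])[:,None]
def proj(c,P):
    k=get_calibration(c);T=np.linalg.inv(np.array(k['pose']));q=np.array(P)@T[:3,:3].T+T[:3,3]
    return cv2.projectPoints(q*[1,-1,-1],np.zeros(3),np.zeros(3),np.array(k['camera_matrix']),np.array(k['D']))[0][:,0]
E
python3 - <<'E'
from h import *
im=grab_frame('wrist');cv2.imwrite('pics/w0.png',im[:,:,::-1])
for q in ['release_paddle','push_pad','beam_line']:
    print(q,[(np.round(a['point'],3).tolist(),round(a['score'],2)) for a in recognise('wrist',q)[:2]])
grab_frame('scene')
for c in ['scene','side','wrist']:
    if c!='wrist': grab_frame(c)
    r=regions_of(c,'release_paddle')
    if r:
        m=r[0]['pixels'].astype(np.uint8);ys,xs=np.nonzero(m)
        cs,_=cv2.findContours(m,0,2);pt=max(cs,key=cv2.contourArea)[:,0]
        P=ray(c,pt,0.098)[:,:2]*1000
        print(c,m.sum(),'centroid',ray(c,[[xs.mean(),ys.mean()]],.098)[0], cv2.minAreaRect(P.astype(np.float32)))
E
```

```text
release_paddle [([0.556, -0.027, 0.099], 0.85)]
push_pad [([0.505, -0.022, 0.073], 0.94)]
beam_line []
scene 181 centroid [ 0.54962259 -0.02766127  0.098     ] ((549.90966796875, -27.503252029418945), (32.12419891357422, 32.259769439697266), 0.7722945809364319)
side 128 centroid [ 0.55425489 -0.02866118  0.098     ] ((554.2857055664062, -28.53697967529297), (26.010066986083984, 26.780261993408203), 0.9038174748420715)
wrist 1155 centroid [ 0.55287983 -0.0236135   0.098     ] ((553.2839965820312, -24.098033905029297), (29.13139533996582, 26.979248046875), 0.027096053585410118)
```

View pics/w0.png

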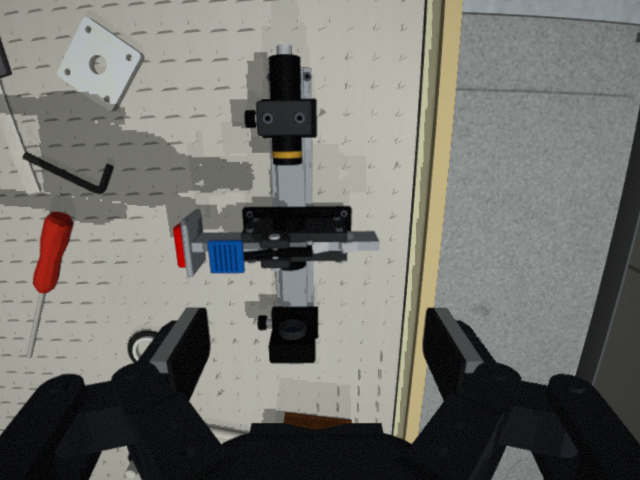

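Run:
```python
from h import *
grab_frame('wrist')
print('bar ears', ray('wrist',[[244,207],[350,206]],.092)[:,:2], 'rail R', ray('wrist',[[311,80],[312,200]],.012)[:,:2],'bar edge',ray('wrist',[[203,234],[378,233]],.072)[:,:2])
for q,z in [('push_pad',.074),('slide_bar',.072)]:
    for a in regions_of('wrist',q)[:1]:
        m=a['pixels'].astype(np.uint8);cs,_=cv2.findContours(m,0,2);pt=max(cs,key=cv2.contourArea)[:,0]
        P=ray('wrist',pt,z)[:,:2]*1000
        print(q,a['score'],m.sum(),P.min(0),P.max(0),pt.min(0),pt.max(0),cv2.minAreaRect(pt.astype(np.float32)))
        if q=='push_pad':print(np.round(P[::4]).tolist())
```

```text
bar ears [[0.56841706 0.01424602]
 [0.65020393 0.01500735]] rail R [[0.61943005 0.11350619]
 [0.62002709 0.00284682]] bar edge [[ 0.52805666 -0.01370619]
 [ 0.67635719 -0.0127903 ]]
push_pad 0.78 338 [503.14322628 -43.15694734] [510.69360926  -5.17900585] [174 225] [185 267] ((179.00869750976562, 246.19244384765625), (42.29452896118164, 8.350130081176758), 82.64761352539062)
[[508.0, -5.0], [503.0, -18.0], [504.0, -30.0], [504.0, -41.0], [511.0, -37.0], [510.0, -23.0], [510.0, -9.0]]
slide_bar 0.63 2175 [509.91639037 -51.54818753] [559.70766141   8.0593344 ] [182 209] [240 275] ((200.62710571289062, 237.04095458984375), (49.777854919433594, 66.21282958984375), 52.54942321777344)
```

Request:
{"api": "apply_moves", "payload": {"targets": [{"translation": [-0.08, -0.25, 0.25], "twist": 0, "hand": 0}, {"translation": [-0.08, -0.25, 0.3], "twist": 0, "hand": 0}, {"translation": [-0.09, -0.25, 0.25], "twist": 0, "hand": 0}, {"translation": [0, 0, 0.1], "twist": 0, "hand": 0}, {"translation": [0, 0, 0], "twist": 0, "hand": 0}, {"translation": [0, 0, 0], "twist": 0, "hand": 0}, {"translation": [0, 0, 0], "twist": 0, "hand": 0}]}}

```text
time: 2.35
tool_pos: [0.552, -0.025, 0.1656]
tool_rot: [0.002, 0.707, 0.707, 0.001]
contact_force: [-0.1, -0.0, -0.4]
gripper_width: -0.001
grasp_force: 0.0
```

Run:
```python
from h import *
s=state();print(s['time'],s['tool_pos'],s['contact_force'],s['gripper_width'])
im=grab_frame('wrist');cv2.imwrite('pics/w1.png',im[:,:,::-1])
for q in ['release_paddle','push_pad']:
    print(q,[(np.round(a['point'],3).tolist(),round(a['score'],2)) for a in recognise('wrist',q)[:2]])
```

```text
2.35 [ 0.55200196 -0.02503943  0.16555752] [-0.13264531 -0.0059209  -0.40913526] -0.0007330229486011337
release_paddle [([0.553, -0.028, 0.096], 0.61)]
push_pad [([0.507, -0.02, 0.072], 0.58), ([0.563, -0.026, 0.1], 0.19)]
```

View pics/w1.png

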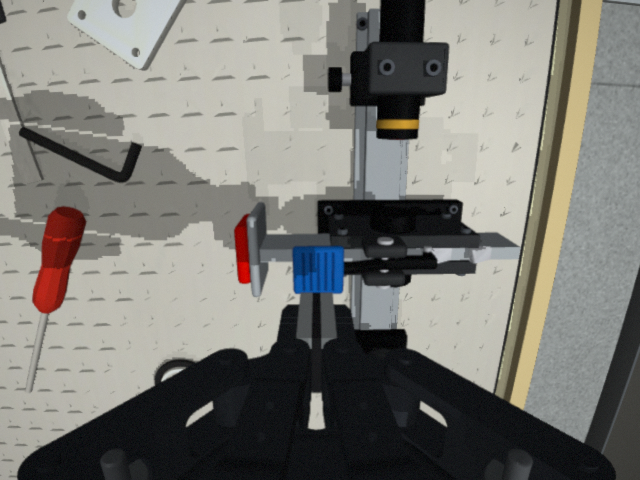

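Request:
{"api": "apply_moves", "payload": {"targets": [{"translation": [0, -0.02, 0.2], "twist": 0, "hand": 0}, {"translation": [0, 0, 0.2], "twist": 0, "hand": 0}, {"translation": [0, 0, 0.05], "twist": 0, "hand": 0}, {"translation": [0, 0, 0.04], "twist": 0, "hand": 0}, {"translation": [0, 0, 0.03], "twist": 0, "hand": 0}]}}

```text
time: 3.0
tool_pos: [0.5477, -0.025, 0.1126]
tool_rot: [-0.001, 0.707, 0.707, -0.001]
contact_force: [-5.5, -0.0, 5.1]
gripper_width: 0.002
grasp_force: 3.3
```

Request:
{"api": "apply_moves", "payload": {"targets": [{"translation": [0, 0, 0.025], "twist": 0, "hand": 0}, {"translation": [0, 0, 0.015], "twist": 0, "hand": 0}, {"translation": [0, 0, 0], "twist": 0, "hand": 0}]}}

```text
time: 3.3
tool_pos: [0.5474, -0.025, 0.1083]
tool_rot: [-0.001, 0.707, 0.707, -0.001]
contact_force: [-5.0, -0.2, 5.4]
gripper_width: 0.0
grasp_force: 3.3
```

Run:
```python
from h import *
s=state();print(s['time'],s['tool_pos'],s['contact_force'],s['gripper_width'])
im=grab_frame('wrist');cv2.imwrite('pics/w2.png',im[:,:,::-1])
for q in ['release_paddle','push_pad']:
    print(q,[(np.round(a['point'],3).tolist(),round(a['score'],2)) for a in recognise('wrist',q)[:2]])
```

```text
3.3 [ 0.54739766 -0.02496253  0.10827763] [-4.97004515 -0.23764247  5.40706219] 0.00031046520096312126
release_paddle [([0.557, -0.014, 0.085], 0.86)]
push_pad [([0.46, -0.024, 0.075], 0.86)]
```

View pics/w2.png

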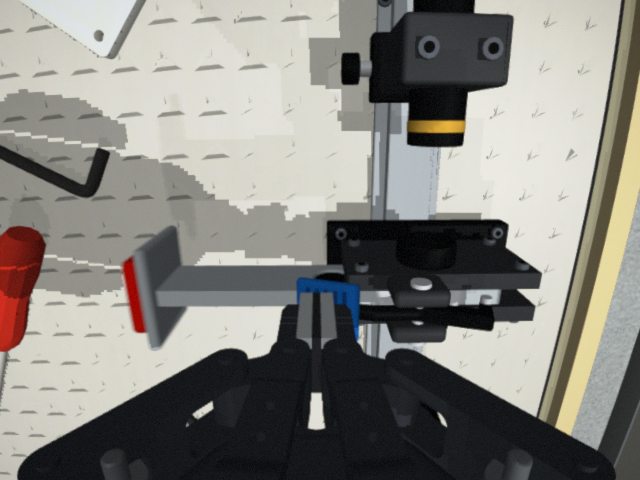

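Request:
{"api": "apply_moves", "payload": {"targets": [{"translation": [0, 0, 0], "twist": 0, "hand": 0}, {"translation": [0, 0, 0], "twist": 0, "hand": 0}, {"translation": [0, 0, 0], "twist": 0, "hand": 0}, {"translation": [0, 0, -0.2], "twist": 0, "hand": 0}, {"translation": [0, 0, -0.3], "twist": 0, "hand": 0}, {"translation": [0, 0, 0], "twist": 0, "hand": 0}]}}

```text
time: 4.05
tool_pos: [0.5514, -0.0255, 0.1632]
tool_rot: [0.004, 0.707, 0.707, 0.003]
contact_force: [1.4, -0.6, 1.1]
gripper_width: -0.0
grasp_force: 0.0
```

Run:
```python
from h import *
s=state();print(s['time'],s['tool_pos'],s['contact_force'])
im=grab_frame('wrist')
for c in ['wrist','scene']:
  if c=='scene': grab_frame(c)
  print([(np.round(a['point'],3).tolist(),round(a['score'],2)) for a in recognise(c,'push_pad')[:2]])
a=regions_of('wrist','push_pad')[0]
m=a['pixels'].astype(np.uint8);cs,_=cv2.findContours(m,0,2);pt=max(cs,key=cv2.contourArea)[:,0]
P=ray('wrist',pt,.074)[:,:2]*1000
print(a['score'],P.min(0),P.max(0),np.round(P[::4]).tolist())
print(ray('wrist',[[20,230],[20,330]],.02))
```

```text
4.05 [ 0.55141358 -0.02547861  0.16323243] [ 1.42435991 -0.55454468  1.1383055 ]
[([0.459, -0.024, 0.073], 0.89)]
[([0.454, -0.032, 0.06], 0.58)]
0.9 [450.9430747  -40.17622207] [458.02838457  -2.15122244] [[456.0, -2.0], [452.0, -6.0], [451.0, -15.0], [451.0, -20.0], [452.0, -29.0], [452.0, -38.0], [453.0, -40.0], [458.0, -35.0], [458.0, -27.0], [458.0, -17.0], [458.0, -9.0], [457.0, -2.0]]
[[ 0.32339472 -0.02151096  0.02      ]
 [ 0.30008007 -0.10809219  0.02      ]]
```

Request:
{"api": "apply_moves", "payload": {"targets": [{"translation": [0.02, -0.45, 0], "twist": 0, "hand": 0}, {"translation": [0, -0.45, 0], "twist": 0, "hand": 0}, {"translation": [0, -0.45, 0], "twist": 0, "hand": 0}, {"translation": [0, 0, 0.3], "twist": 0, "hand": 0}, {"translation": [0, 0, 0.35], "twist": 0, "hand": 0}, {"translation": [0, 0, 0.3], "twist": 0, "hand": 0}, {"translation": [0, 0, 0], "twist": 0, "hand": 0}]}}

```text
time: 5.0
tool_pos: [0.4084, -0.022, 0.0572]
tool_rot: [-0.005, 0.707, 0.707, -0.003]
contact_force: [-1.5, 0.8, -0.2]
gripper_width: 0.002
grasp_force: 0.0
```

Run:
```python
from h import *
s=state();print(s['time'],s['tool_pos'],s['contact_force'])
im=grab_frame('wrist');cv2.imwrite('pics/w3.png',im[:,:,::-1])
```

```text
5.0 [ 0.40838128 -0.02196046  0.05722547] [-1.53431597  0.82767889 -0.2177514 ]
```

View pics/w3.png

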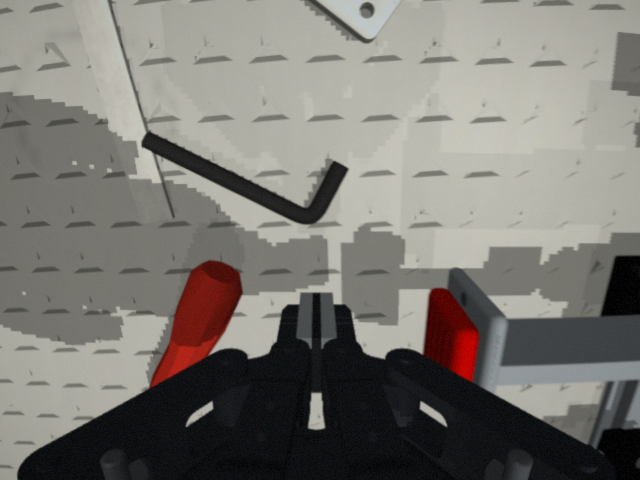

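Request:
{"api": "apply_moves", "payload": {"targets": [{"translation": [-0.01, 0.1, -0.1], "twist": 0, "hand": 0}, {"translation": [0, 0.05, 0], "twist": 0, "hand": 0}, {"translation": [0, 0, 0], "twist": 0, "hand": 0}]}}

```text
time: 5.35
tool_pos: [0.4308, -0.0245, 0.0751]
tool_rot: [0.002, 0.707, 0.707, 0.001]
contact_force: [-0.4, 0.4, 0.4]
gripper_width: -0.002
grasp_force: 0.0
```

Request:
{"api": "apply_moves", "payload": {"targets": [{"translation": [0, 0.04, 0], "twist": 0, "hand": 0}, {"translation": [0, 0.04, 0], "twist": 0, "hand": 0}, {"translation": [0, 0.04, 0], "twist": 0, "hand": 0}, {"translation": [0, 0.03, 0], "twist": 0, "hand": 0}]}}

```text
time: 5.75
tool_pos: [0.4424, -0.024, 0.0721]
tool_rot: [-0.001, 0.707, 0.707, -0.001]
contact_force: [-4.8, -0.2, 4.8]
gripper_width: 0.001
grasp_force: 2.6
```

Request:
{"api": "apply_moves", "payload": {"targets": [{"translation": [0, 0.05, 0], "twist": 0, "hand": 0}, {"translation": [0, 0.05, 0], "twist": 0, "hand": 0}, {"translation": [0, 0.05, 0], "twist": 0, "hand": 0}, {"translation": [0, 0.05, 0], "twist": 0, "hand": 0}, {"translation": [0, 0.05, 0], "twist": 0, "hand": 0}, {"translation": [0, 0, 0], "twist": 0, "hand": 0}]}}

```text
time: 6.35
tool_pos: [0.467, -0.0238, 0.0716]
tool_rot: [-0.002, 0.707, 0.707, -0.001]
contact_force: [-5.4, 0.4, 3.4]
gripper_width: -0.003
grasp_force: 2.5
```

Run:
```python
from h import *
s=state();print(s['time'],s['tool_pos'],s['contact_force'])
for c in ['wrist','scene','side']:
  im=grab_frame(c)
  if c=='wrist': cv2.imwrite('pics/w4.png',im[:,:,::-1])
  print([(np.round(a['point'],3).tolist(),round(a['score'],2)) for a in recognise(c,'push_pad')[:2]])
```

```text
6.35 [ 0.46702929 -0.02375184  0.07161373] [-5.42485818  0.44702624  3.39261982]
[([0.484, -0.008, 0.07], 0.68)]
[]
[]
```

View pics/w4.png

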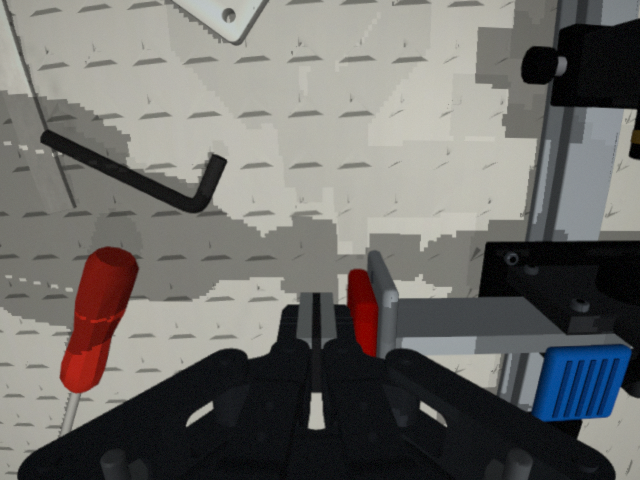

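Request:
{"api": "apply_moves", "payload": {"targets": [{"translation": [0, 0.05, 0], "twist": 0, "hand": 0}, {"translation": [0, 0.05, 0], "twist": 0, "hand": 0}, {"translation": [0, 0, 0], "twist": 0, "hand": 0}, {"translation": [0, 0, 0], "twist": 0, "hand": 0}]}}

```text
time: 7.05
tool_pos: [0.4767, -0.0237, 0.0715]
tool_rot: [-0.002, 0.707, 0.707, -0.001]
contact_force: [-6.6, -0.1, 2.3]
gripper_width: 0.0
grasp_force: 3.1
```

Run:
```python
from h import *
s=state();print(s['time'],s['tool_pos'],s['contact_force'])
im=grab_frame('wrist')
print([(np.round(a['point'],3).tolist(),round(a['score'],2)) for a in recognise('wrist','push_pad')[:2]])
```

```text
7.05 [ 0.47665636 -0.02367465  0.07154144] [-6.5914277  -0.10437678  2.33420155]
[([0.496, -0.007, 0.072], 0.57)]
```

Request:
{"api": "apply_moves", "payload": {"targets": [{"translation": [0, -0.05, 0], "twist": 0, "hand": 0}, {"translation": [0, -0.05, 0], "twist": 0, "hand": 0}, {"translation": [0, -0.1, 0], "twist": 0, "hand": 0}, {"translation": [0, -0.3, 0], "twist": 0, "hand": 0}, {"translation": [0, -0.2, 0], "twist": 0, "hand": 0}, {"translation": [0, 0, -0.4], "twist": 0, "hand": 0}, {"translation": [0, 0, -0.4], "twist": 0, "hand": 0}, {"translation": [0, 0, 0], "twist": 0, "hand": 0}]}}

```text
time: 7.95
tool_pos: [0.4119, -0.0251, 0.1593]
tool_rot: [0.006, 0.707, 0.707, 0.004]
contact_force: [0.6, 0.5, 0.5]
gripper_width: -0.0
grasp_force: 0.0
```

Run:
```python
from h import *
s=state();print(s['time'],s['tool_pos'],s['contact_force'])
for c in ['wrist','scene']:
  im=grab_frame(c)
  cv2.imwrite(f'pics/{c}5.png',im[:,:,::-1])
  for q in ['push_pad','release_paddle','post_holder','sample_tin','kf_ring','adapter_plate','post','spare_knob'][:2 if c=='wrist' else 8]:
    print(c,q,[(np.round(a['point'],3).tolist(),round(a['score'],2)) for a in recognise(c,q)[:1]])
```

```text
7.95 [ 0.41188441 -0.02509141  0.15925533] [0.56109342 0.48803947 0.49925358]
wrist push_pad [([0.479, -0.021, 0.068], 0.6)]
wrist release_paddle [([0.554, -0.026, 0.096], 0.66)]
scene push_pad [([0.48, -0.03, 0.061], 0.57)]
scene release_paddle [([0.546, -0.025, 0.097], 0.6)]
scene post_holder [([0.52, -0.03, 0.069], 0.68)]
scene sample_tin [([0.428, 0.302, 0.021], 0.88)]
scene kf_ring []
scene adapter_plate [([0.415, 0.128, 0.013], 0.63)]
scene post [([0.512, -0.303, 0.01], 0.66)]
scene spare_knob [([0.367, 0.223, 0.014], 0.68)]
```

View pics/wrist5.png

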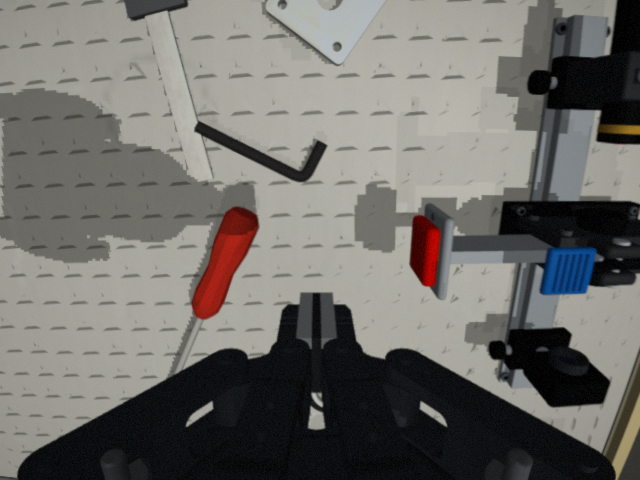

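Request:
{"api": "apply_moves", "payload": {"targets": [{"translation": [0, 0, -0.2], "twist": 0, "hand": 0}, {"translation": [0, 0, 0], "twist": 0, "hand": 0}, {"translation": [0, 0, 0], "twist": 0, "hand": 0}, {"translation": [0, 0, 0], "twist": 0, "hand": 0}, {"translation": [0, 0, 0], "twist": 0, "hand": 0}, {"translation": [0, 0, 0], "twist": 0, "hand": 0}]}}

```text
time: 9.15
tool_pos: [0.4076, -0.0239, 0.1716]
tool_rot: [-0.0, 0.707, 0.707, -0.0]
contact_force: [0.3, 0.9, -0.1]
gripper_width: -0.003
grasp_force: 0.0
```

Run:
```python
from h import *
ok=[]
for c in ['wrist','scene']:
  grab_frame(c)
  r=recognise(c,'push_pad');print(c,r and (r[0]['point'],r[0]['score']))
  if r: ok.append(abs(r[0]['point'][0]-.480)<.009)
if ok and all(ok): print(job_done())
```

```text
wrist ([0.4786, -0.0215, 0.0691], 0.61)
scene ([0.4803, -0.0316, 0.0576], 0.67)
the job is handed in; nothing more can be done
None
```

I released the slide, pushed it in by its red pad past the middle catch and let it spring back. The cameras then put it at the middle catch (about 25 mm travel), and I handed the job in at about 9 s. No verdict came back, and my last camera check did not find the centring ring and misplaced the post holder, though the arm worked well clear of both.

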